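# Clamp a stack of microplates on the plate shaker

### The arm

A 6-joint arm with a two-finger parallel gripper is mounted at the origin on the work surface. World frame = base frame: x ahead of the robot, y to its left, z up, the work surface at z = 0. Lengths are in m, angles in rad, forces in N, time in s.
With the tool pointing down it reaches from about 0.425 to 0.95 m from the base axis. Payload 3.5 kg.
Tool frame: the origin (TCP) lies on the centre line of the jaws, within the pads' length; the fingertips stand 11 mm ahead of it and the grasp point (between the pads) lies 8 mm behind it; y points along the fingers, x is the direction in which the jaws open and shut, and the axes are right-handed (so a half turn about y gives the same grasp; the last joint's range is limited). The gripper opens to 85 mm and grips with 20 to 120 N. Pads are 22 mm wide; open, the fingers measure 114 mm over their backs; the gripper's body (76 mm by 85 mm) begins 54 mm behind the grasp point. The pads swing forward as they close: fully open they stand 13 mm farther back than shut.
Start: joints at [1.014, 0.286, 1.577, -0, 1.279, -0.15], TCP at [0.267, 0.62, 0.242] pointing down, gripper open.
Joint ranges: [-2.77, 2.77], [-0.9, 2.22], [0.21, 2.48], [-1.53, 4.67], [0.24, 2.81], [-2.84, 2.84]. Speed limits (rad/s): [2.79, 2.79, 3.14, 3.14, 3.14, 3.14].

### API

Orientations are given as a unit quaternion [x, y, z, w].
In Python, from plant import get_state, read_camera, sign_off gives the robot as it stands.
- The arm moves only by the shell command python3 -m inch 'ROWS' [FORCE]. ROWS is JSON, a list of rows, each an object of numbers: "ax", "ay", "az": the turn, a rotation vector about the tool's x, y, z in rad; "x", "y", "z": the shift along the tool's x, y, z in mm; "hand": the closure, from -1 (fully open) to 1 (shut). In form: [{"ax": .., "ay": .., "az": .., "x": .., "y": .., "z": .., "hand": ..}, ...]. A call has 1 to 5 rows; each row shifts and turns the commanded pose from where the row before left it, along the tool's axes as they then stand; what a row does not reach is not made up. A row lasts 1/12 s, in which the tool goes at most 41.7 mm and 7.16 degrees, less where a joint would pass 70% of its speed; a pose out of reach is approached as far as the arm can. A call with a gripper value outside its range is refused whole. The fingers move at their own pace and stop on an object; FORCE is the grip in N (left out, the last holds). Time passes only in rows, so rows that do not move let the fingers close. It gives the time, the measured TCP pose, the force and the opening at its end, in the units of the state.
- get_state(): the state, without advancing time (a new reading comes with each control period).
- read_camera(name): name is "scene" or "side" or "wrist"; returns a dict with "img" (480x640x3 uint8, red, green, blue), "fov_y" (degrees; the focal length in pixels is half the picture's height over the tangent of half this angle, whatever the lens; pixels are square), "cx", "cy" (the principal point, pixels), "T" (4x4, takes a point from camera to world coordinates); the wrist camera has in their place "T_tool_cam" (4x4, takes a point from camera to tool coordinates, whose origin is the TCP and whose axes are the tool frame's). Camera axes: x right, y down, z forward; pixel columns grow to the right and rows downward; lengths in m; the calibration is good to about 2 mm. The wrist camera is an equidistant fisheye: a pixel r from the principal point sees the ray r / f radians off the axis. A picture is of the moment at which its call begins: read the wrist's pose just before it. There is no depth.
- sign_off(): hands the job in, once; it reports no verdict.
The state is a dict: "time": time; "qpos": joint angles; "dq": joint speeds; "joint_efforts": joint torques, N m; "eef_pos": TCP position; "tcp_rot": TCP orientation; "contact_force": force on the tool from outside, world axes, zero at the start; "wrist_torque": the same for the moment, N m; "opening": opening from 0.0 (shut) to 1.0 (fully open).
Only numpy, scipy, OpenCV 4.12 (cv2) and the standard library are available. Lean on these libraries where they do the work, as an engineer would, in place of code of your own. Each camera call takes 0.05 s, during which the arm holds its last target. There are 200 camera calls.

### The job

Get the plate shaker ready to run: press its hold-down bar down the two rods until the sprung pad under it bears lightly on the stack of plates, however high the stack happens to be, with the pad's springs taken up about half-way and not squashed to their stop. Then swing the clamp lever round until it lies alongside the bar, and leave the plates and the things round the shaker as they are.

Things in the scene. Friction and masses are not known exactly. Their poses are not given: they have to be found in the camera images.
- shaker: Plate shaker: white box 270 (x) x 290 (y) x 78 mm under a 235 x 255 mm platform, top 105 mm above the bench. Origin: centre of its underside; x from front panel to back, y along the hold-down bar towards the clamp lever's end, z up. Two 12 mm rods stand at x 0, y +92 and -92 mm, up to 240 mm above the bench.
- nest (a point): Centre of the platform's top (z up, fixed to the shaker). Around it an 18 mm high steel frame holds a stack of white microplates, each 127.8 (y) x 85.5 (x) x 14.4 mm, the topmost one loose. The stack's top is somewhere between 30 and 75 mm above this point: its height is not known.
- bar (a joint): Slide of the hold-down bar (aluminium, 30 mm wide, 216 long) that spans the rods. m: 0 fully up (underside of its pad 195 mm above the bench), grows downwards, to 0.072. Collar friction holds it where it is left. Pushing it down takes 3 to 6 N; once the pad touches the stack, 1 N more for each mm. The black rubber pad (44 x 110 x 8 mm) hangs under it on springs with 10 mm of stroke.
- bar_press (a point): Centre of the flat top of the black round thumb boss (40 mm across, 6 mm high) in the middle of the bar, 43 mm above the underside of the relaxed pad: the place to press. Moves with the bar.
- lever (a joint): Clamp lever on the bar's +y collar, turning about a vertical pin. Value in rad: 0 fully open (points to the shaker's front and 0.3 rad outwards, towards the shaker's +y), 0.3 points straight to the front (-x), grows counter-clockwise seen from above, 1.87 closed at its stop: parallel to the bar, pointing to the shaker's -y. Stays where it is left; turning it takes about 0.2 N m.
- lever_knob (a point): Centre of the top of the upright black knob (18 mm across, 40 mm high, 75 mm from the pin) at the end of the 12 mm wide clamp lever. The knob's top is 26 mm higher than the thumb boss. Moves with lever and bar.
- lever_pin (a point): Top of the vertical pin that the clamp lever turns about: 33 mm in front (shaker's -x) of the bar's middle line, 92 mm towards +y of its centre, 2 mm lower than the thumb boss. Moves with the bar.
- flask: Glass conical flask, 84 mm across the foot, 140 mm high, standing beside the shaker; to be left alone. Origin: centre of its underside, z up.
- wash_bottle: White wash bottle, 62 mm across, about 200 mm high with its bent red nozzle, standing beside the shaker; to be left alone. Origin: centre of its underside, z up.
- spare_plate: White microplate (127.8 x 85.5 x 14.4 mm) lying on the bench beside the shaker; to be left alone. Origin: centre of its underside.

How it is judged:
By the outcome, as a careful person would: the job done as asked, in the order asked, and still so for the second after the job is handed in, with the robot touching nothing.
It also fails if it takes over 54 s, if anything falls off the work surface, if the arm or the gripper's body presses on something with over 40 N, if the wrist force passes 120 N, or if a joint passes its speed limit or range.

## Working session

There is one attempt and no reset: what is moved stays moved. The work goes in short steps, Python scripts to look and compute and a shell command to move; the robot and the scene stay as the last step left them, time stands still between calls to the robot, and variables do not carry over. Pictures are saved under pics/ and viewed, about 8 in all and at most 12, crops included, and the job is handed in when it is done.

```bash
mkdir -p pics
cat > h.py <<'E'
import numpy as np, cv2
from plant import get_state, read_camera
def snap(n,f):
    s=get_state(); c=read_camera(n); cv2.imwrite('pics/'+f,c['img'][:,:,::-1]); 
    np.savez('pics/'+f+'.npz',**{k:v for k,v in c.items() if k!='img'},img=c['img'],pos=s['eef_pos'],rot=s['tcp_rot']); return c
def foc(c): return 240/np.tan(np.radians(float(c['fov_y']))/2)
def proj(c,P):
    T=np.array(c['T']); p=(np.asarray(P)-T[:3,3])@T[:3,:3]; return p[...,:2]/p[...,2:]*foc(c)+[float(c['cx']),float(c['cy'])]
E
python3 - <<'E'
from h import *
for n in('scene','side'):
    c=snap(n,n+'0.png'); print(n,c['fov_y'],c['cx'],c['cy'],np.round(c['T'],3).tolist())
print(get_state())
E
```

```text
scene 52.23644617403656 322.50450731678245 239.71451269798146 [[-0.09, 0.758, -0.646, 1.255], [0.996, 0.07, -0.057, 0.073], [0.002, -0.649, -0.761, 0.949], [0.0, 0.0, 0.0, 1.0]]
side 54.214146960425516 313.53972792457824 241.19211858155958 [[-0.952, -0.201, 0.23, 0.412], [-0.305, 0.632, -0.713, 0.609], [-0.002, -0.749, -0.663, 0.699], [0.0, 0.0, 0.0, 1.0]]
{'time': 0.1, 'qpos': array([ 1.01396724e+00,  2.87097800e-01,  1.57804536e+00, -3.00617964e-05,
        1.27860984e+00, -1.49998689e-01]), 'dq': array([-0.0004225 , -0.00054267, -0.00268762,  0.00042547, -0.00052117,
        0.00014769]), 'joint_efforts': array([ 1.69904637e-03, -4.07291973e+01, -2.93700778e+01, -5.04794320e-05,
        3.34915094e-03,  1.21601963e-05]), 'eef_pos': array([0.2667664 , 0.61941799, 0.24106367]), 'tcp_rot': array([ 0.59102582,  0.3879965 , -0.38937525, -0.59036777]), 'contact_force': array([-0.10980245, -0.07873256,  0.31351149]), 'wrist_torque': array([-0.03024526,  0.03679754, -0.03228819]), 'opening': 0.9996589648870303}
```

View pics/scene0.png

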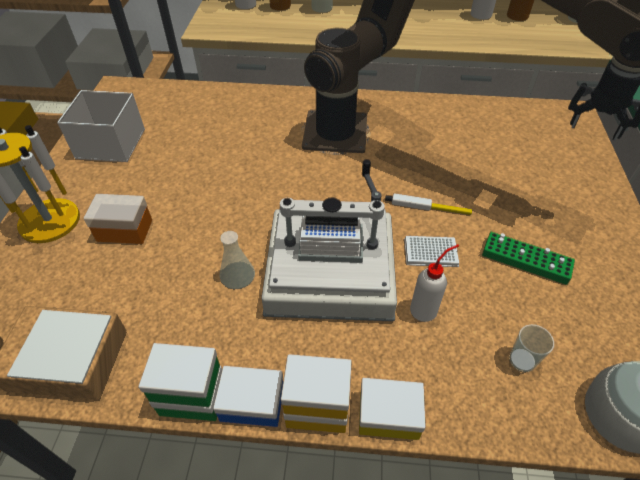

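View pics/side0.png

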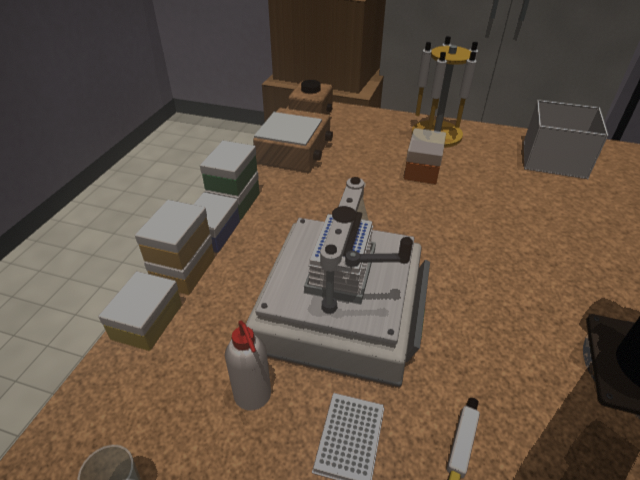

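The scene view shows the shaker at about (330,255), with its lever at (370,175) pointing to the robot. In the side view the boss is at (345,215) and the knob at (405,243). The next step is enlarged crops.

Run:
```python
from h import *
for f,(x,y,w,h) in {'scene0':(255,150,150,170),'side0':(240,165,200,210)}.items():
    im=cv2.imread(f'pics/{f}.png')[y:y+h,x:x+w]; s=600/h
    im=cv2.resize(im,None,fx=s,fy=s,interpolation=cv2.INTER_CUBIC)
    for u in range((x//20+1)*20,x+w,20): cv2.putText(im,str(u),(int((u-x)*s),10),0,.35,(0,0,255));cv2.line(im,(int((u-x+.5)*s),12),(int((u-x+.5)*s),18),(0,0,255))
    for v in range((y//20+1)*20,y+h,20): cv2.putText(im,str(v)+'-',(0,int((v-y+.5)*s)+4),0,.35,(0,0,255))
    cv2.imwrite(f'pics/{f}c.png',im)
```

```text
(no output)
```

View pics/scene0c.png

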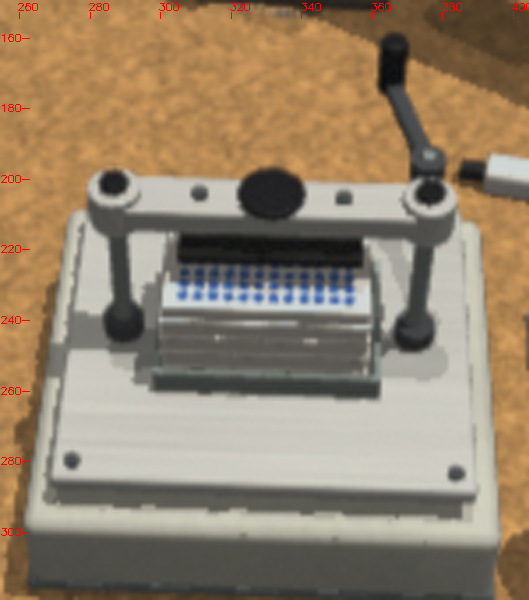

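View pics/side0c.png

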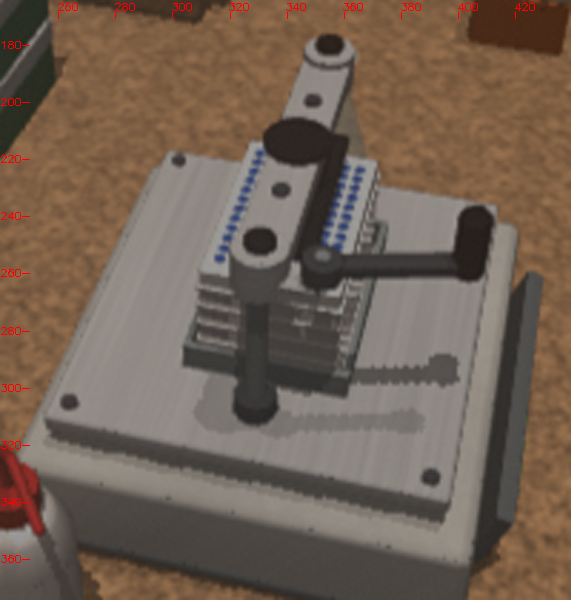

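```bash
cat > fit.py <<'E'
from h import *
from scipy.optimize import least_squares
A=np.load('pics/scene0.png.npz');B=np.load('pics/side0.png.npz')
def pts(p):
    x,y,a,b,l,h,px,py=p
    zb=.238-b; t=np.pi-.3+l   # lever direction angle in shaker frame
    k=np.array([-.033+.075*np.cos(t),.092+.075*np.sin(t)])
    L={'boss':(0,0,zb),'r-':(0,-.092,.24),'r+':(0,.092,.24),'c+-':(.1175,-.1275,.105),'c++':(.1175,.1275,.105),'c-+':(-.1175,.1275,.105),'c--':(-.1175,-.1275,.105),
     'knob':(*k,zb+.026),'pin':(-.033,.092,zb-.002),'p+-':(.04275+px,-.0639+py,.105+h),'p++':(.04275+px,.0639+py,.105+h),'p-+':(-.04275+px,.0639+py,.105+h),'p--':(-.04275+px,-.0639+py,.105+h)}
    c,s=np.cos(a),np.sin(a)
    return {k:np.array([x+c*v[0]-s*v[1],y+s*v[0]+c*v[1],v[2]]) for k,v in L.items()}
MA={'boss':(332,205),'r-':(287,201.5),'r+':(376.8,204.4),'c+-':(270,285.1),'c++':(389.5,289.4),'knob':(367.2,161.9),'pin':(376.5,194.5),'p+-':(301.2,231.3),'p++':(359.8,237)}
MB={'boss':(344.3,214.4),'r+':(331,249.4),'r-':(355.5,180.4),'c++':(256.8,312),'c-+':(396.5,341.8),'c--':(414,237.8),'c+-':(299.5,218.2),'knob':(406.6,239.9),'pin':(353.1,254.6),'p++':(311,260),'p-+':(360.8,269.3),'p--':(372,222)}
def f(p):
    P=pts(p); return np.concatenate([proj(A,P[k])-m for k,m in MA.items()]+[proj(B,P[k])-m for k,m in MB.items()])
if __name__=='__main__':
    r=least_squares(f,[.6,.08,0,0,0,.05,0,0],loss='soft_l1'); print(np.round(r.x,4)); 
    for k,e in zip([*MA,*MB],f(r.x).reshape(-1,2)): print(k,np.round(e,1),end=' ')
    for k,v in pts(r.x).items(): print(k,np.round(v,4))
E
python3 fit.py; python3 -c "
from h import *
from scipy.spatial.transform import Rotation as R
s=get_state();print(np.round(R.from_quat(s['tcp_rot']).as_matrix(),3).tolist(),s['eef_pos'])"
```

```text
[ 0.5472  0.0311  0.0473  0.0052  0.6094  0.0732 -0.0014 -0.0016]
boss [ 0.5 -1.8] r- [ 0.6 -2.2] r+ [ 0.9 -2.3] c+- [-0.9 -1.2] c++ [ 1.3 -1. ] knob [-0.8 -0.9] pin [ 0.4 -0.5] p+- [-1.1  3.5] p++ [ 1.6 -0.2] boss [-0.5 -0.3] r+ [-0.5 -1.3] r- [-0.2 -1.3] c++ [-3.  -1.3] c-+ [ 0.9 -0.5] c-- [ 0.7 -1.4] c+- [-1.5 -1.4] knob [-0.4  0.7] pin [-0.6  2.2] p++ [-2.1  0.1] p-+ [0.6 0.5] p-- [ 2.9 -1.8] boss [0.5472 0.0311 0.2328]
r- [ 0.5516 -0.0608  0.24  ]
r+ [0.5429 0.123  0.24  ]
c+- [ 0.6706 -0.0907  0.105 ]
c++ [0.6586 0.164  0.105 ]
c-+ [0.4238 0.1529 0.105 ]
c-- [ 0.4359 -0.1018  0.105 ]
knob [0.4396 0.0952 0.2588]
pin [0.5099 0.1214 0.2308]
p+- [ 0.5916 -0.0323  0.1782]
p++ [0.5856 0.0953 0.1782]
p-+ [0.5002 0.0913 0.1782]
p-- [ 0.5062 -0.0364  0.1782]
[[0.396, -0.001, -0.918], [0.918, -0.002, 0.396], [-0.002, -1.0, 0.0]] [0.2667664  0.61941799 0.24106367]
```

```bash
python3 -m inch '[{"ay":0.1164,"y":-9,"hand":1},{"ay":0.1164,"y":-9,"hand":1},{"ay":0.1164,"y":-9,"hand":1},{"ay":0.1164,"y":-9,"hand":1},{"ay":0.1164,"y":-9,"hand":1}]' 20
python3 -m inch '[{"ay":0.1164,"y":-9,"hand":1},{"ay":0.1164,"y":-9,"hand":1},{"ay":0.1164,"y":-9,"hand":1},{"ay":0.1164,"y":-9,"hand":1},{"ay":0.1164,"y":-9,"hand":1}]'
```

```text
validation failed for argument at $[0]...
validation failed for argument at $[0]...
```

```bash
python3 -m inch '[{"ax":0,"ay":0.1164,"az":0,"x":0,"y":-9,"z":0,"hand":1},{"ax":0,"ay":0.1164,"az":0,"x":0,"y":-9,"z":0,"hand":1},{"ax":0,"ay":0.1164,"az":0,"x":0,"y":-9,"z":0,"hand":1},{"ax":0,"ay":0.1164,"az":0,"x":0,"y":-9,"z":0,"hand":1},{"ax":0,"ay":0.1164,"az":0,"x":0,"y":-9,"z":0,"hand":1}]' 20
```

```text
time: 0.52
eef_pos: [0.2669, 0.6196, 0.2869]
tcp_rot: [0.678, 0.2, -0.201, -0.678]
contact_force: [0.6, 0.2, 0.4]
opening: 0.301
```

```bash
python3 -m inch '[{"ax":0,"ay":0.1164,"az":0,"x":0,"y":-9,"z":0,"hand":1},{"ax":0,"ay":0.1164,"az":0,"x":0,"y":-9,"z":0,"hand":1},{"ax":0,"ay":0.1164,"az":0,"x":0,"y":-9,"z":0,"hand":1},{"ax":0,"ay":0.1164,"az":0,"x":0,"y":-9,"z":0,"hand":1},{"ax":0,"ay":0.1164,"az":0,"x":0,"y":-9,"z":0,"hand":1}]'
python3 -m inch '[{"ax":0,"ay":0,"az":0,"x":17.5,"y":0,"z":-36.8,"hand":1},{"ax":0,"ay":0,"az":0,"x":17.5,"y":0,"z":-36.8,"hand":1},{"ax":0,"ay":0,"az":0,"x":17.5,"y":0,"z":-36.8,"hand":1},{"ax":0,"ay":0,"az":0,"x":17.5,"y":0,"z":-36.8,"hand":1},{"ax":0,"ay":0,"az":0,"x":17.5,"y":0,"z":-36.8,"hand":1}]'
python3 -m inch '[{"ax":0,"ay":0,"az":0,"x":17.5,"y":0,"z":-36.8,"hand":1},{"ax":0,"ay":0,"az":0,"x":17.5,"y":0,"z":-36.8,"hand":1},{"ax":0,"ay":0,"az":0,"x":17.5,"y":0,"z":-36.8,"hand":1},{"ax":0,"ay":0,"az":0,"x":17.5,"y":0,"z":-36.8,"hand":1},{"ax":0,"ay":0,"az":0,"x":17.5,"y":0,"z":-36.8,"hand":1}]'
python3 -m inch '[{"ax":0,"ay":0,"az":0,"x":17.5,"y":0,"z":-36.8,"hand":1},{"ax":0,"ay":0,"az":0,"x":17.5,"y":0,"z":-36.8,"hand":1},{"ax":0,"ay":0,"az":0,"x":17.5,"y":0,"z":-36.8,"hand":1},{"ax":0,"ay":0,"az":0,"x":17.5,"y":0,"z":-36.8,"hand":1},{"ax":0,"ay":0,"az":0,"x":17.5,"y":0,"z":-36.8,"hand":1}]'
```

```text
time: 0.93
eef_pos: [0.2669, 0.6197, 0.3319]
tcp_rot: [0.708, -0.002, 0.002, -0.707]
contact_force: [0.7, 0.1, -0.4]
opening: 0.001
time: 1.35
eef_pos: [0.3546, 0.4341, 0.3316]
tcp_rot: [0.707, 0.0, -0.0, -0.707]
contact_force: [0.4, 0.3, 0.1]
opening: 0.001
time: 1.77
eef_pos: [0.4422, 0.25, 0.3319]
tcp_rot: [0.707, -0.0, -0.0, -0.707]
contact_force: [0.7, 0.9, -0.6]
opening: 0.001
time: 2.18
eef_pos: [0.5297, 0.066, 0.3319]
tcp_rot: [-0.707, 0.0, 0.0, 0.707]
contact_force: [-0.3, 0.1, -0.6]
opening: 0.005
```

```bash
python3 -m inch '[{"ax":0,"ay":0,"az":0,"x":8,"y":0,"z":-17,"hand":1},{"ax":0,"ay":0,"az":0,"x":9,"y":0,"z":-18,"hand":1},{"ax":0,"ay":0,"az":0,"x":0,"y":25,"z":0,"hand":1},{"ax":0,"ay":0,"az":0,"x":0,"y":20,"z":0,"hand":1},{"ax":0,"ay":0,"az":0,"x":0,"y":0,"z":0,"hand":1}]'
python3 - <<'E'
from h import *
for n in('wrist','scene','side'):
    c=snap(n,n+'1.png')
    if n=='wrist': print(c['fov_y'],c['cx'],c['cy'],np.round(c['T_tool_cam'],4).tolist())
a=cv2.imread('pics/wrist1.png'); b=cv2.imread('pics/side1.png')[150:310,240:440]; s=cv2.imread('pics/scene1.png')[130:290,240:440]
R=lambda i:cv2.resize(i,(400,300),interpolation=cv2.INTER_CUBIC)
cv2.imwrite('pics/m1.png',np.vstack([np.hstack([R(b),R(s)]),np.hstack([R(a),R(a)*0])]))
E
```

```text
time: 2.6
eef_pos: [0.5442, 0.0326, 0.2817]
tcp_rot: [-0.707, 0.004, 0.003, 0.708]
contact_force: [-0.2, 0.2, -0.8]
opening: 0.003
65.70646984690485 323.91051806559364 234.3756609591157 [[1.0, -0.0001, 0.0005, 0.0], [-0.0005, -0.2991, 0.9542, -0.132], [0.0, -0.9542, -0.2991, 0.0762], [0.0, 0.0, 0.0, 1.0]]
```

View pics/m1.png

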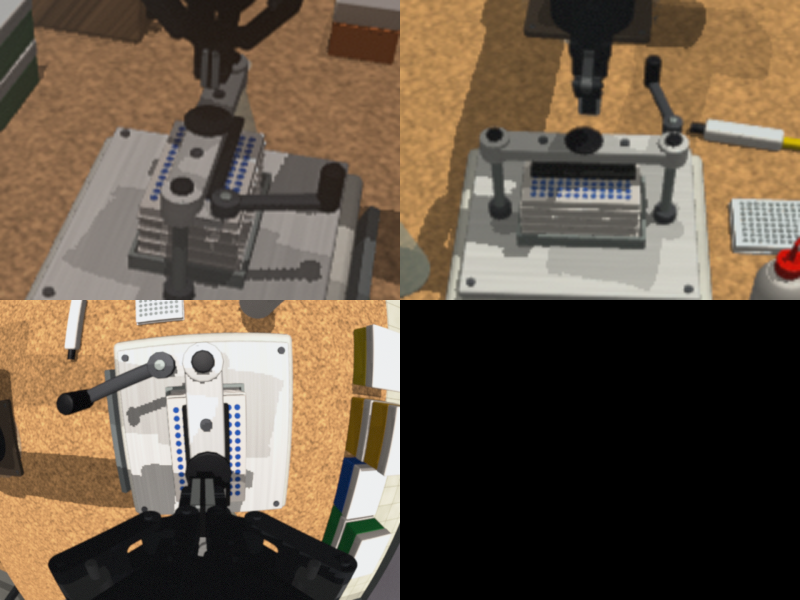

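The wrist view shows the closed fingers over the boss, whose upper edge is at about (208,452) in the mosaic. I'll check this against the fit.

```bash
cat >> h.py <<'E'
def wproj(c,P):
    from scipy.spatial.transform import Rotation as R
    T=c['T_tool_cam']; p=R.from_quat(c['rot']).inv().apply(np.asarray(P)-c['pos']); p=(p-T[:3,3])@T[:3,:3]
    r=np.linalg.norm(p[:2]); th=np.arctan2(r,p[2]); return p[:2]/r*th*foc(c)+[c['cx'],c['cy']]
E
python3 - <<'E'
from h import *
c=dict(np.load('pics/wrist1.png.npz')); 
from fit import *
r=least_squares(f,[.6,.08,0,0,0,.05,0,0],loss='soft_l1'); 
for k,v in pts(r.x).items():
    q=wproj(c,v); print(k,np.round(q),np.round(q*[.625,.625]+[0,300]))
print('boss+y',wproj(c,pts(r.x)['boss']+[0,.02,0])*.625+[0,300])
print('tip',wproj(c,c['pos']+np.array([0,0,-.011]))*.625+[0,300])
E
```

```text
boss [330. 272.] [207. 470.]
r- [336. 409.] [210. 556.]
r+ [322.  91.] [201. 357.]
c+- [450. 332.] [282. 507.]
c++ [461.  63.] [288. 340.]
c-+ [185.  77.] [115. 348.]
c-- [219. 341.] [137. 513.]
knob [104. 164.] [ 65. 402.]
pin [254.  98.] [159. 361.]
p+- [390. 322.] [243. 501.]
p++ [391. 144.] [244. 390.]
p-+ [256. 150.] [160. 394.]
p-- [274. 326.] [171. 504.]
boss+y [206.61546388 447.69276871]
tip [202.42775801 489.62101152]
```

```bash
python3 -m inch '[{"ax":0,"ay":0,"az":0,"x":2,"y":10,"z":-3,"hand":1},{"ax":0,"ay":0,"az":0,"x":0,"y":11,"z":0,"hand":1},{"ax":0,"ay":0,"az":0,"x":0,"y":0,"z":0,"hand":1},{"ax":0,"ay":0,"az":0,"x":0,"y":0,"z":0,"hand":1}]'
for i in 1; do python3 -m inch '[{"ax":0,"ay":0,"az":0,"x":0,"y":3,"z":0,"hand":1},{"ax":0,"ay":0,"az":0,"x":0,"y":0,"z":0,"hand":1}]'
python3 -m inch '[{"ax":0,"ay":0,"az":0,"x":0,"y":3,"z":0,"hand":1},{"ax":0,"ay":0,"az":0,"x":0,"y":0,"z":0,"hand":1}]'
python3 -m inch '[{"ax":0,"ay":0,"az":0,"x":0,"y":3,"z":0,"hand":1},{"ax":0,"ay":0,"az":0,"x":0,"y":0,"z":0,"hand":1}]'
python3 -m inch '[{"ax":0,"ay":0,"az":0,"x":0,"y":3,"z":0,"hand":1},{"ax":0,"ay":0,"az":0,"x":0,"y":0,"z":0,"hand":1}]'; done | grep -v -e rot -e open
```

```text
time: 3.08
eef_pos: [0.548, 0.0301, 0.2653]
tcp_rot: [-0.707, 0.001, 0.001, 0.707]
contact_force: [0.2, -0.2, 0.6]
opening: 0.001
time: 3.25
eef_pos: [0.5485, 0.03, 0.2632]
contact_force: [0.8, -0.2, -0.1]
time: 3.42
eef_pos: [0.5484, 0.03, 0.26]
contact_force: [-0.1, 0.3, -1.1]
time: 3.58
eef_pos: [0.5483, 0.0299, 0.2568]
contact_force: [-0.3, -0.2, 0.1]
time: 3.75
eef_pos: [0.5483, 0.0299, 0.2537]
contact_force: [-0.2, -0.6, -0.3]
```

```bash
(python3 -m inch '[{"ax":0,"ay":0,"az":0,"x":0,"y":2,"z":0,"hand":1},{"ax":0,"ay":0,"az":0,"x":0,"y":0,"z":0,"hand":1}]'
python3 -m inch '[{"ax":0,"ay":0,"az":0,"x":0,"y":2,"z":0,"hand":1},{"ax":0,"ay":0,"az":0,"x":0,"y":0,"z":0,"hand":1}]'
python3 -m inch '[{"ax":0,"ay":0,"az":0,"x":0,"y":2,"z":0,"hand":1},{"ax":0,"ay":0,"az":0,"x":0,"y":0,"z":0,"hand":1}]'
python3 -m inch '[{"ax":0,"ay":0,"az":0,"x":0,"y":2,"z":0,"hand":1},{"ax":0,"ay":0,"az":0,"x":0,"y":0,"z":0,"hand":1}]'
python3 -m inch '[{"ax":0,"ay":0,"az":0,"x":0,"y":2,"z":0,"hand":1},{"ax":0,"ay":0,"az":0,"x":0,"y":0,"z":0,"hand":1}]') | grep -v -e rot -e open
```

```text
time: 3.92
eef_pos: [0.5484, 0.03, 0.2519]
contact_force: [-0.2, 0.7, 0.3]
time: 4.08
eef_pos: [0.5484, 0.0299, 0.2499]
contact_force: [0.3, 0.5, -0.5]
time: 4.25
eef_pos: [0.5484, 0.0299, 0.2479]
contact_force: [0.0, -0.5, 0.0]
time: 4.42
eef_pos: [0.5485, 0.0299, 0.2461]
contact_force: [-0.1, 0.8, 0.3]
time: 4.58
eef_pos: [0.5487, 0.0299, 0.2451]
contact_force: [-1.4, 0.6, 3.4]
```

```bash
(python3 -m inch '[{"ax":0,"ay":0,"az":0,"x":0,"y":2,"z":0,"hand":1},{"ax":0,"ay":0,"az":0,"x":0,"y":0,"z":0,"hand":1},{"ax":0,"ay":0,"az":0,"x":0,"y":0,"z":0,"hand":1}]'
python3 -m inch '[{"ax":0,"ay":0,"az":0,"x":0,"y":1,"z":0,"hand":1},{"ax":0,"ay":0,"az":0,"x":0,"y":1,"z":0,"hand":1},{"ax":0,"ay":0,"az":0,"x":0,"y":0,"z":0,"hand":1}]'
python3 -m inch '[{"ax":0,"ay":0,"az":0,"x":0,"y":1,"z":0,"hand":1},{"ax":0,"ay":0,"az":0,"x":0,"y":1,"z":0,"hand":1},{"ax":0,"ay":0,"az":0,"x":0,"y":0,"z":0,"hand":1}]'
python3 -m inch '[{"ax":0,"ay":0,"az":0,"x":0,"y":1,"z":0,"hand":1},{"ax":0,"ay":0,"az":0,"x":0,"y":1,"z":0,"hand":1},{"ax":0,"ay":0,"az":0,"x":0,"y":0,"z":0,"hand":1}]') | grep -v -e rot -e open
```

```text
time: 4.83
eef_pos: [0.5487, 0.0299, 0.2432]
contact_force: [-2.0, -0.3, 4.3]
time: 5.08
eef_pos: [0.5486, 0.0299, 0.241]
contact_force: [-2.0, 0.3, 4.8]
time: 5.33
eef_pos: [0.5487, 0.0299, 0.239]
contact_force: [-0.8, 0.4, 4.3]
time: 5.58
eef_pos: [0.5487, 0.0299, 0.237]
contact_force: [-2.5, 1.1, 4.6]
```

```bash
(python3 -m inch '[{"ax":0,"ay":0,"az":0,"x":0,"y":1,"z":0,"hand":1},{"ax":0,"ay":0,"az":0,"x":0,"y":1,"z":0,"hand":1}]'
python3 -m inch '[{"ax":0,"ay":0,"az":0,"x":0,"y":1,"z":0,"hand":1},{"ax":0,"ay":0,"az":0,"x":0,"y":1,"z":0,"hand":1}]'
python3 -m inch '[{"ax":0,"ay":0,"az":0,"x":0,"y":1,"z":0,"hand":1},{"ax":0,"ay":0,"az":0,"x":0,"y":1,"z":0,"hand":1}]') | grep -v -e rot -e open -e time
python3 - <<'E'
from h import *
c=snap('side','side2.png');snap('scene','scene2.png')
b=cv2.imread('pics/side2.png')[190:310,290:410]; s=cv2.imread('pics/scene2.png')[180:300,270:390]
R=lambda i:cv2.resize(i,(400,400),interpolation=cv2.INTER_CUBIC)
cv2.imwrite('pics/m2.png',np.hstack([R(b),R(s)]))
E
```

```text
eef_pos: [0.5487, 0.0299, 0.2353]
contact_force: [-2.0, 0.5, 6.1]
eef_pos: [0.5487, 0.0299, 0.2332]
contact_force: [-2.2, 0.5, 5.3]
eef_pos: [0.5487, 0.0299, 0.2312]
contact_force: [-2.5, -1.1, 6.1]
```

View pics/m2.png

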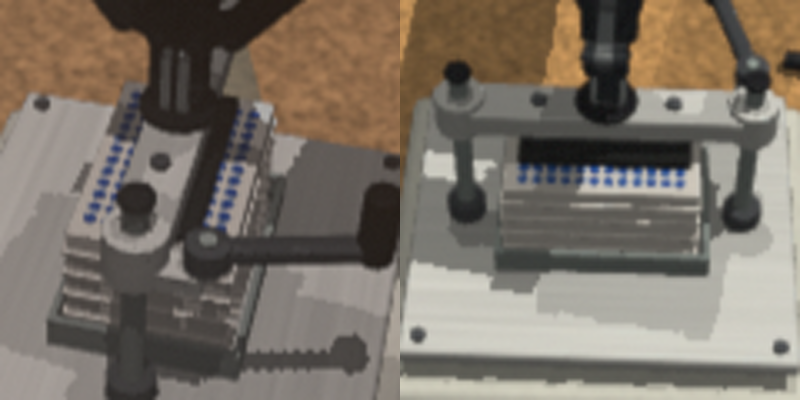

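Pad is near the plates: the pad edge at about (605,165) is about 25 px from the plate edge, roughly the contact geometry. I'll continue in 1 mm steps and watch for the force ramp.

```bash
for i in 1; do python3 -m inch '[{"ax":0,"ay":0,"az":0,"x":0,"y":1,"z":0,"hand":1}]'
python3 -m inch '[{"ax":0,"ay":0,"az":0,"x":0,"y":1,"z":0,"hand":1}]'
python3 -m inch '[{"ax":0,"ay":0,"az":0,"x":0,"y":1,"z":0,"hand":1}]'
python3 -m inch '[{"ax":0,"ay":0,"az":0,"x":0,"y":1,"z":0,"hand":1}]'; done | grep -v -e rot -e open -e time
```

```text
eef_pos: [0.5487, 0.0299, 0.2303]
contact_force: [-2.3, -0.1, 6.7]
eef_pos: [0.5487, 0.0299, 0.2295]
contact_force: [-3.0, -0.3, 7.6]
eef_pos: [0.5487, 0.0299, 0.2287]
contact_force: [-4.1, 0.5, 8.4]
eef_pos: [0.5487, 0.0299, 0.2279]
contact_force: [-3.1, 0.3, 8.7]
```

```bash
for i in 1; do python3 -m inch '[{"ax":0,"ay":0,"az":0,"x":0,"y":0,"z":0,"hand":1}]'
python3 -m inch '[{"ax":0,"ay":0,"az":0,"x":0,"y":0,"z":0,"hand":1}]'
python3 -m inch '[{"ax":0,"ay":0,"az":0,"x":0,"y":0.5,"z":0,"hand":1},{"ax":0,"ay":0,"az":0,"x":0,"y":0,"z":0,"hand":1}]'
python3 -m inch '[{"ax":0,"ay":0,"az":0,"x":0,"y":0,"z":0,"hand":1}]'; done | grep -v -e rot -e open -e time
python3 - <<'E'
from h import *
s=get_state(); print(s['joint_efforts'])
snap('side','side3.png');snap('scene','scene3.png')
s=cv2.imread('pics/scene3.png')[190:260,290:380];b=cv2.imread('pics/side3.png')[200:270,300:390]
R=lambda i:cv2.resize(i,(720,560)[:2],interpolation=cv2.INTER_CUBIC)
cv2.imwrite('pics/m3.png',cv2.resize(np.hstack([s,b]),(800,311),interpolation=cv2.INTER_CUBIC))
E
```

```text
eef_pos: [0.5487, 0.0299, 0.2278]
contact_force: [-3.9, 0.4, 7.5]
eef_pos: [0.5487, 0.0299, 0.2278]
contact_force: [-3.5, 0.1, 7.3]
eef_pos: [0.5487, 0.0299, 0.2275]
contact_force: [-4.1, -0.6, 7.5]
eef_pos: [0.5487, 0.0299, 0.2275]
contact_force: [-3.8, 0.3, 8.4]
[-2.51465729e-01 -2.51014799e+01 -2.59947592e+01  5.93322236e-02
 -9.70903561e-01 -9.11291208e-04]
```

View pics/m3.png

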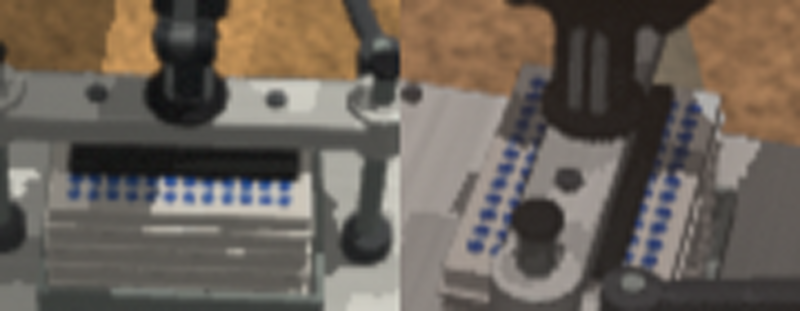

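Run:
```python
from h import *
def prof(f,cols,r0,r1,sign):
    g=cv2.imread(f'pics/{f}.png').astype(float).mean(2); out=[]
    for c in cols:
        p=g[r0:r1,c]; d=sign*np.diff(p); i=int(np.argmax(d)); 
        w=np.clip(d[max(i-1,0):i+2],0,None); out.append(r0+.5+(w*np.arange(max(i-1,0),max(i-1,0)+len(w))).sum()/w.sum())
    return np.round([np.mean(out),np.median(out),np.std(out)],2)
for f in ('scene0','scene1','scene2','scene3'):
    print(f,'pad',prof(f,range(312,350),218,236,1),'barR',prof(f,range(345,362),205,222,-1),'barL',prof(f,range(295,308),203,222,-1))
g=cv2.imread('pics/scene3.png').mean(2); print(g[212:240,325:331].mean(1).round()); g=cv2.imread('pics/scene2.png').mean(2); print(g[212:240,325:331].mean(1).round())
```

```text
scene0 pad [230.37 231.1    2.82] barR [2.1168e+02 2.1169e+02 9.0000e-02] barL [209.99 209.86   0.23]
scene1 pad [228.71 230.73   3.34] barR [2.1168e+02 2.1170e+02 5.0000e-02] barL [211.1  209.9    2.68]
scene2 pad [230.83 230.42   1.69] barR [215.34 216.7    2.99] barL [215.47 214.93   1.38]
scene3 pad [230.74 230.46   1.57] barR [216.43 217.75   2.92] barL [216.36 216.46   0.26]
[ 28.  21.  20.  21.  27.  43.  68.  76.  78.  76.  59.  34.  23.  22.
  22.  25.  23.  44. 104. 135. 163. 146. 143. 171. 189. 180. 126.  92.]
[ 20.  21.  22.  29.  47.  68.  76.  78.  76.  56.  32.  22.  21.  20.
  22.  25.  23.  50. 117. 140. 173. 155. 144. 172. 190. 180. 125.  92.]
```

Run:
```python
from h import *
for n in range(4):
  g=cv2.imread(f'pics/scene{n}.png').mean(2)
  def cross(p,r0,thr,up):
    for i in range(len(p)-1):
      if (p[i]<thr<=p[i+1]) if up else (p[i]>=thr>p[i+1]): return r0+i+(thr-p[i])/(p[i+1]-p[i])
    return np.nan
  o=[]
  for c in list(range(314,322))+list(range(338,348)):
    p=g[:,c]; b=np.nan
    # bar lower edge: last falling through 110 before pad; pad: first rise through 65 after 10 dark rows
    pad=cross(p[222:240],222,65,True); o.append(pad)
  print(n,np.round(o,1),np.nanmedian(o)); print(g[200:236,340:346].mean(1).round().astype(int))
```

```text
0 [224.5 224.7 224.9 224.5 224.5 224.7 224.9 224.7 225.3 225.2 225.5 225.7
 225.5 225.5 225.7 225.7 225.5 225.4] 225.24886597938143
[137 152 163 162 156 154 163 167 180 193 194 163 108  81  78  77  75  47
  25  21  22  31  36  34  24  40  81  77  68  82  86 114 154 164 143 150]
1 [224.5 224.7 224.8 224.5 224.5 224.7 224.9 224.7 225.2 225.2 225.5 225.7
 225.5 225.5 225.7 225.7 225.5 225.4] 225.22058823529412
[137 143 144 141 136 134 141 145 158 168 169 147 103  81  78  78  76  48
  25  22  21  31  33  30  23  41  83  78  69  84  86 113 143 150 130 139]
2 [230.4 231.3 230.6 229.7 230.3 231.  231.  229.9 229.8 229.7 230.3 230.3
 229.7 229.4 230.  230.5 230.2 229.9] 230.2360356245718
[136 135 136 136 136 134 141 150 149 143 140 144 151 160 169 170 150 105
  81  78  78  73  45  25  21  23  31  33  30  31  66 111 144 150 130 139]
3 [230.6 231.3 230.6 229.6 230.3 231.  231.  229.9 230.  229.9 230.3 230.3
 229.7 229.4 230.  230.5 230.3 229.9] 230.2980589772303
[136 135 136 136 136 134 132 131 146 148 143 140 144 151 157 168 170 157
 108  81  79  79  77  48  25  23  30  33  29  31  65 110 144 150 130 139]
```

```bash
for i in 1; do python3 -m inch '[{"ax":0,"ay":0,"az":0,"x":0,"y":0.6,"z":0,"hand":1},{"ax":0,"ay":0,"az":0,"x":0,"y":0.6,"z":0,"hand":1}]'
python3 -m inch '[{"ax":0,"ay":0,"az":0,"x":0,"y":0,"z":0,"hand":1},{"ax":0,"ay":0,"az":0,"x":0,"y":0,"z":0,"hand":1}]'; done | grep -v -e rot -e open
```

```text
time: 7.2
eef_pos: [0.5487, 0.0299, 0.2267]
contact_force: [-4.4, 0.1, 10.0]
time: 7.37
eef_pos: [0.5487, 0.0299, 0.2266]
contact_force: [-3.9, 0.1, 9.8]
```

```bash
for i in 1; do python3 -m inch '[{"ax":0,"ay":0,"az":0,"x":0,"y":-10,"z":0,"hand":1},{"ax":0,"ay":0,"az":0,"x":0,"y":-32,"z":0,"hand":1},{"ax":0,"ay":0,"az":0,"x":0,"y":-32,"z":0,"hand":1},{"ax":0,"ay":0.1215,"az":0,"x":0,"y":0,"z":0,"hand":1},{"ax":0,"ay":0.1215,"az":0,"x":0,"y":0,"z":0,"hand":1}]'
python3 -m inch '[{"ax":0,"ay":0.1215,"az":0,"x":0,"y":0,"z":0,"hand":1},{"ax":0,"ay":0.1215,"az":0,"x":0,"y":0,"z":0,"hand":1},{"ax":0,"ay":0.1215,"az":0,"x":0,"y":0,"z":0,"hand":1},{"ax":0,"ay":0.1215,"az":0,"x":0,"y":0,"z":0,"hand":1},{"ax":0,"ay":0.1215,"az":0,"x":0,"y":0,"z":0,"hand":1}]'
python3 -m inch '[{"ax":0,"ay":0.1215,"az":0,"x":0,"y":0,"z":0,"hand":1},{"ax":0,"ay":0.1215,"az":0,"x":0,"y":0,"z":0,"hand":1},{"ax":0,"ay":0.1215,"az":0,"x":0,"y":0,"z":0,"hand":1},{"ax":0,"ay":0,"az":0,"x":-19.5,"y":0,"z":-11.5,"hand":1},{"ax":0,"ay":0,"az":0,"x":-19.5,"y":0,"z":-11.5,"hand":1}]'
python3 -m inch '[{"ax":0,"ay":0,"az":0,"x":-19.5,"y":0,"z":-11.5,"hand":1},{"ax":0,"ay":0,"az":0,"x":-19.5,"y":0,"z":-11.5,"hand":1},{"ax":0,"ay":0,"az":0,"x":-19.5,"y":0,"z":-11.5,"hand":1},{"ax":0,"ay":0,"az":0,"x":-19.5,"y":0,"z":-11.5,"hand":1},{"ax":0,"ay":0,"az":0,"x":-19.5,"y":0,"z":-11.5,"hand":1}]'
python3 -m inch '[{"ax":0,"ay":0,"az":0,"x":0,"y":0,"z":0,"hand":1},{"ax":0,"ay":0,"az":0,"x":0,"y":0,"z":0,"hand":1}]'; done
python3 - <<'E'
from h import *
for n in ('side','scene','wrist'): snap(n,n+'4.png')
from fit import *
g=cv2.imread('pics/scene4.png').mean(2); print(g[215:236,340:346].mean(1).round().astype(int))
r=least_squares(f,[.6,.08,0,0,0,.05,0,0],loss='soft_l1').x; r[3]+=.0189; P=pts(r); print(P['knob'],P['pin'])
c=dict(np.load('pics/wrist4.png.npz'));k=P['knob']
print('wknob',wproj(c,k),'tip',wproj(c,c['pos']-[0,0,.011]))
a=cv2.imread('pics/wrist4.png');b=cv2.imread('pics/side4.png')[170:320,290:490]
cv2.imwrite('pics/m4.png',np.hstack([cv2.resize(a,(400,300)),cv2.resize(b,(400,300),interpolation=cv2.INTER_CUBIC)]))
E
```

```text
time: 7.78
eef_pos: [0.5499, 0.0297, 0.3016]
tcp_rot: [-0.702, 0.086, -0.09, 0.702]
contact_force: [-0.3, 0.0, -1.0]
opening: 0.0
time: 8.2
eef_pos: [0.5486, 0.0299, 0.298]
tcp_rot: [-0.643, 0.294, -0.294, 0.643]
contact_force: [0.3, -0.2, -0.4]
opening: -0.001
time: 8.62
eef_pos: [0.5134, 0.0582, 0.2978]
tcp_rot: [0.58, -0.404, 0.404, -0.58]
contact_force: [-0.2, -0.3, -0.4]
opening: -0.001
time: 9.03
eef_pos: [0.4247, 0.1304, 0.2982]
tcp_rot: [-0.58, 0.404, -0.404, 0.581]
contact_force: [1.0, -0.1, -0.3]
opening: 0.0
time: 9.2
eef_pos: [0.4252, 0.1303, 0.2985]
tcp_rot: [-0.581, 0.403, -0.403, 0.581]
contact_force: [0.0, 0.1, -0.3]
opening: 0.0
[195 198 188 126  85  78  78  76  51  28  23  31  36  32  31  69 123 159
 167 145 152]
[0.43964701 0.09524443 0.23993221] [0.50992536 0.12143512 0.21193221]
wknob [389.46295579 261.69944064] tip [322.96515082 304.11722686]
```

View pics/m4.png

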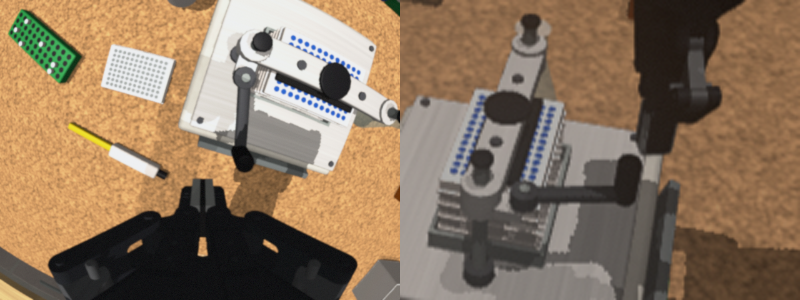

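Wrist view: the knob is at (243,160) and the closed fingers at (203,190), clear on its +y side, as predicted. I'll descend and approach.

```bash
for i in 1; do python3 -m inch '[{"ax":0,"ay":0,"az":0,"x":0,"y":35,"z":0,"hand":1},{"ax":0,"ay":0,"az":0,"x":0,"y":35,"z":0,"hand":1},{"ax":0,"ay":0,"az":0,"x":0,"y":0,"z":0,"hand":1},{"ax":0,"ay":0,"az":0,"x":5,"y":0,"z":0,"hand":1},{"ax":0,"ay":0,"az":0,"x":5,"y":0,"z":0,"hand":1}]'
python3 -m inch '[{"ax":0,"ay":0,"az":0,"x":3,"y":0,"z":0,"hand":1},{"ax":0,"ay":0,"az":0,"x":0,"y":0,"z":0,"hand":1}]'
python3 -m inch '[{"ax":0,"ay":0,"az":0,"x":2,"y":0,"z":0,"hand":1},{"ax":0,"ay":0,"az":0,"x":0,"y":0,"z":0,"hand":1}]'
python3 -m inch '[{"ax":0,"ay":0,"az":0,"x":2,"y":0,"z":0,"hand":1},{"ax":0,"ay":0,"az":0,"x":0,"y":0,"z":0,"hand":1}]'; python3 -m inch '[{"ax":0,"ay":0,"az":0,"x":2,"y":0,"z":0,"hand":1},{"ax":0,"ay":0,"az":0,"x":0,"y":0,"z":0,"hand":1}]'; done | grep -v -e rot -e open
```

```text
time: 9.77
eef_pos: [0.4303, 0.1199, 0.2302]
contact_force: [0.2, 0.4, 0.1]
time: 9.93
eef_pos: [0.4319, 0.1169, 0.2312]
contact_force: [-0.1, 0.3, 0.9]
time: 10.1
eef_pos: [0.4315, 0.1156, 0.23]
contact_force: [-0.6, -0.2, 0.0]
time: 10.27
eef_pos: [0.4317, 0.1141, 0.2293]
contact_force: [-0.0, 0.5, 0.8]
time: 10.43
eef_pos: [0.4322, 0.1122, 0.2288]
contact_force: [-0.9, 3.0, 1.5]
```

```bash
for i in 1; do python3 -m inch '[{"ax":0,"ay":-0.1,"az":0,"x":7.5,"y":0,"z":-1.7,"hand":1},{"ax":0,"ay":-0.1,"az":0,"x":7.5,"y":0,"z":-1.7,"hand":1},{"ax":0,"ay":0,"az":0,"x":0,"y":0,"z":0,"hand":1}]'
python3 -m inch '[{"ax":0,"ay":-0.1,"az":0,"x":7.5,"y":0,"z":-1.7,"hand":1},{"ax":0,"ay":-0.1,"az":0,"x":7.5,"y":0,"z":-1.7,"hand":1},{"ax":0,"ay":0,"az":0,"x":0,"y":0,"z":0,"hand":1}]'; done
python3 - <<'E'
from h import *
from scipy.spatial.transform import Rotation as R
s=get_state(); m=R.from_quat(s['tcp_rot']); p=m.inv().apply(np.array([.5099,.1214,.2288])-s['eef_pos']); print('pin in tool mm',p*1e3,'yaw',np.degrees(np.arctan2(*m.as_matrix()[1::-1,0])),s['wrist_torque'])
for n in('side','scene'): snap(n,n+'5.png')
cv2.imwrite('pics/m5.png',np.hstack([cv2.resize(cv2.imread('pics/side5.png')[170:320,290:490],(400,300)),cv2.resize(cv2.imread('pics/scene5.png')[130:280,260:460],(400,300))]))
E
```

```text
time: 10.68
eef_pos: [0.4351, 0.0963, 0.2286]
tcp_rot: [0.618, -0.343, 0.343, -0.618]
contact_force: [0.7, 0.1, -0.6]
opening: 0.001
time: 10.93
eef_pos: [0.4408, 0.0821, 0.2284]
tcp_rot: [0.649, -0.281, 0.281, -0.649]
contact_force: [0.4, 0.2, -0.5]
opening: -0.0
pin in tool mm [18.71171938 -0.41719527 77.28554707] yaw -46.783687310158875 [-0.00663002  0.0381694  -0.038774  ]
```

View pics/m5.png

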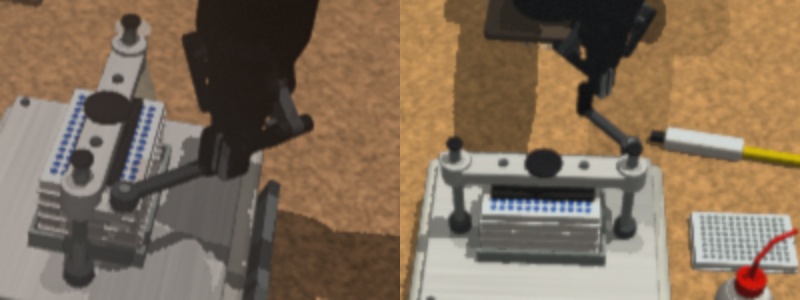

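The lever has turned with the fingers (knob at about (235,165) in the left panel). I'll continue.

```bash
for i in 1; do python3 -m inch '[{"ax":0,"ay":-0.1,"az":0,"x":7.5,"y":0,"z":-1.5,"hand":1},{"ax":0,"ay":-0.1,"az":0,"x":7.5,"y":0,"z":-1.5,"hand":1},{"ax":0,"ay":-0.1,"az":0,"x":7.5,"y":0,"z":-1.5,"hand":1},{"ax":0,"ay":0,"az":0,"x":0,"y":0,"z":0,"hand":1}]'
python3 -m inch '[{"ax":0,"ay":-0.1,"az":0,"x":7.5,"y":0,"z":-1.5,"hand":1},{"ax":0,"ay":-0.1,"az":0,"x":7.5,"y":0,"z":-1.5,"hand":1},{"ax":0,"ay":-0.1,"az":0,"x":7.5,"y":0,"z":-1.5,"hand":1},{"ax":0,"ay":0,"az":0,"x":0,"y":0,"z":0,"hand":1}]'
python3 -m inch '[{"ax":0,"ay":-0.1,"az":0,"x":7.5,"y":0,"z":-1.5,"hand":1},{"ax":0,"ay":0,"az":0,"x":0,"y":0,"z":0,"hand":1}]'
python3 -m inch '[{"ax":0,"ay":-0.04,"az":0,"x":3,"y":0,"z":-0.6,"hand":1},{"ax":0,"ay":0,"az":0,"x":0,"y":0,"z":0,"hand":1}]'; done | grep -v opening
cat > pin.py <<'E'
from h import *
from scipy.spatial.transform import Rotation as R
s=get_state(); m=R.from_quat(s['tcp_rot']); p=m.inv().apply(np.array([.5099,.1214,.2288])-s['eef_pos']); print('pin in tool mm',p*1e3,'yaw',np.degrees(np.arctan2(*m.as_matrix()[1::-1,0])),s['wrist_torque'])
E
python3 pin.py
```

```text
time: 11.37
eef_pos: [0.4545, 0.0642, 0.2281]
tcp_rot: [0.684, -0.181, 0.18, -0.683]
contact_force: [0.4, -0.4, -0.5]
time: 11.7
eef_pos: [0.4734, 0.0512, 0.2281]
tcp_rot: [0.703, -0.077, 0.077, -0.703]
contact_force: [-1.0, -0.8, 0.2]
time: 11.87
eef_pos: [0.4803, 0.0485, 0.2282]
tcp_rot: [0.706, -0.042, 0.042, -0.706]
contact_force: [-0.3, 0.3, 0.2]
time: 12.03
eef_pos: [0.4829, 0.0476, 0.2283]
tcp_rot: [0.707, -0.029, 0.028, -0.706]
contact_force: [-1.9, -0.4, -0.1]
pin in tool mm [21.06076431 -0.57450281 75.72218322] yaw -4.581458594489912 [-0.14029487  0.22502175  0.02316088]
```

```bash
for i in 1; do python3 -m inch '[{"ax":0,"ay":-0.04,"az":0,"x":3,"y":0,"z":-0.8,"hand":1},{"ax":0,"ay":0,"az":0,"x":0,"y":0,"z":0,"hand":1}]'
python3 -m inch '[{"ax":0,"ay":-0.03,"az":0,"x":2,"y":0,"z":-0.5,"hand":1},{"ax":0,"ay":0,"az":0,"x":0,"y":0,"z":0,"hand":1}]'
python3 -m inch '[{"ax":0,"ay":-0.03,"az":0,"x":2,"y":0,"z":-0.5,"hand":1},{"ax":0,"ay":0,"az":0,"x":0,"y":0,"z":0,"hand":1}]'
python3 -m inch '[{"ax":0,"ay":0,"az":0,"x":1,"y":0,"z":0,"hand":1},{"ax":0,"ay":0,"az":0,"x":0,"y":0,"z":0,"hand":1}]'; done | grep -v -e opening -e rot; python3 pin.py
```

```text
time: 12.2
eef_pos: [0.4858, 0.0466, 0.2283]
contact_force: [-1.6, -0.9, -0.4]
time: 12.37
eef_pos: [0.4878, 0.046, 0.2283]
contact_force: [-2.4, -1.1, -1.1]
time: 12.53
eef_pos: [0.4899, 0.0454, 0.2284]
contact_force: [-2.3, -1.5, -0.2]
time: 12.7
eef_pos: [0.491, 0.0454, 0.2284]
contact_force: [-2.0, -1.9, -1.3]
pin in tool mm [20.68334342 -0.40962089 75.54400359] yaw 1.315102439685095 [-0.21305121  0.40176008 -0.05129714]
```

```bash
for i in 1; do python3 -m inch '[{"ax":0,"ay":-0.01,"az":0,"x":1.5,"y":0,"z":0,"hand":1},{"ax":0,"ay":0,"az":0,"x":0,"y":0,"z":0,"hand":1}]'
python3 -m inch '[{"ax":0,"ay":-0.01,"az":0,"x":1,"y":0,"z":0,"hand":1},{"ax":0,"ay":0,"az":0,"x":0,"y":0,"z":0,"hand":1}]'
python3 -m inch '[{"ax":0,"ay":0,"az":0,"x":1,"y":0,"z":0,"hand":1},{"ax":0,"ay":0,"az":0,"x":0,"y":0,"z":0,"hand":1}]'; done | grep -v -e opening -e rot
python3 - <<'E'
from h import *
for n in('side','scene','wrist'): snap(n,n+'6.png')
cv2.imwrite('pics/m6.png',np.hstack([cv2.resize(cv2.imread('pics/side6.png')[170:320,290:490],(400,300)),cv2.resize(cv2.imread('pics/wrist6.png'),(400,300))]))
E
```

```text
time: 12.87
eef_pos: [0.4921, 0.0453, 0.2285]
contact_force: [-5.2, -1.5, 0.9]
time: 13.03
eef_pos: [0.4922, 0.0452, 0.2284]
contact_force: [-7.7, -2.5, 2.3]
time: 13.2
eef_pos: [0.4923, 0.0452, 0.2284]
contact_force: [-10.6, -3.1, 3.8]
```

View pics/m6.png

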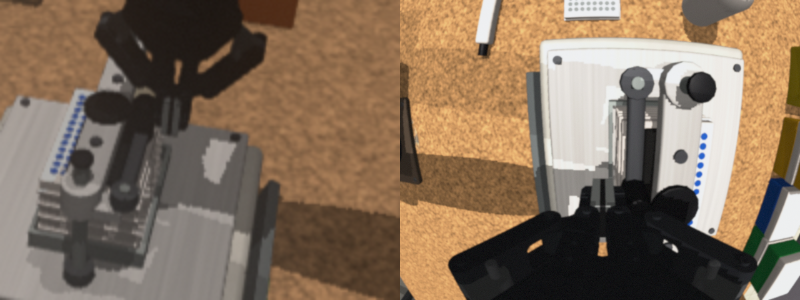

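Stop reached: the force climbs to 11 N with no motion, and the lever lies parallel to the bar in the wrist view. I'll back off, raise the tool and check.

```bash
for i in 1; do python3 -m inch '[{"ax":0,"ay":0,"az":0,"x":-3,"y":0,"z":0,"hand":1},{"ax":0,"ay":0,"az":0,"x":-10,"y":0,"z":0,"hand":1},{"ax":0,"ay":0,"az":0,"x":-15,"y":0,"z":0,"hand":1},{"ax":0,"ay":0,"az":0,"x":0,"y":-35,"z":0,"hand":1},{"ax":0,"ay":0,"az":0,"x":0,"y":-35,"z":0,"hand":1}]'
python3 -m inch '[{"ax":0,"ay":0,"az":0,"x":0,"y":-35,"z":0,"hand":1},{"ax":0,"ay":0,"az":0,"x":0,"y":-20,"z":0,"hand":1},{"ax":0,"ay":0,"az":0,"x":0,"y":0,"z":25,"hand":1},{"ax":0,"ay":0,"az":0,"x":0,"y":0,"z":25,"hand":1},{"ax":0,"ay":0,"az":0,"x":0,"y":0,"z":25,"hand":1}]'
python3 -m inch '[{"ax":0,"ay":0,"az":0,"x":0,"y":0,"z":40,"hand":1},{"ax":0,"ay":0,"az":0,"x":0,"y":0,"z":40,"hand":1},{"ax":0,"ay":0,"az":0,"x":0,"y":0,"z":40,"hand":1},{"ax":0,"ay":0,"az":0,"x":0,"y":0,"z":40,"hand":1},{"ax":0,"ay":0,"az":0,"x":0,"y":0,"z":0,"hand":1}]'; done
python3 - <<'E'
from h import *
for n in('side','scene'): snap(n,n+'7.png')
for k in (4,7):
  g=cv2.imread(f'pics/scene{k}.png').mean(2); print(g[212:236,340:346].mean(1).round().astype(int))
cv2.imwrite('pics/m7.png',np.hstack([cv2.resize(cv2.imread('pics/side7.png')[170:320,270:430],(400,375)),cv2.resize(cv2.imread('pics/scene7.png')[170:320,260:420],(400,375))]))
E
```

```text
time: 13.77
eef_pos: [0.4641, 0.0448, 0.2958]
tcp_rot: [-0.706, -0.014, 0.018, 0.708]
contact_force: [2.0, -1.3, 0.3]
opening: -0.001
time: 14.18
eef_pos: [0.4638, 0.1201, 0.3553]
tcp_rot: [-0.706, -0.017, 0.014, 0.707]
contact_force: [-0.3, 0.2, -0.6]
opening: 0.001
time: 14.6
eef_pos: [0.4549, 0.2849, 0.3541]
tcp_rot: [-0.705, -0.019, 0.018, 0.709]
contact_force: [-0.2, -0.3, -0.7]
opening: 0.002
[165 174 182 195 198 188 126  85  78  78  76  51  28  23  31  36  32  31
  69 123 159 167 145 152]
[164 173 181 194 197 187 126  85  78  77  75  51  28  23  31  36  32  31
  68 122 158 165 144 151]
```

View pics/m7.png

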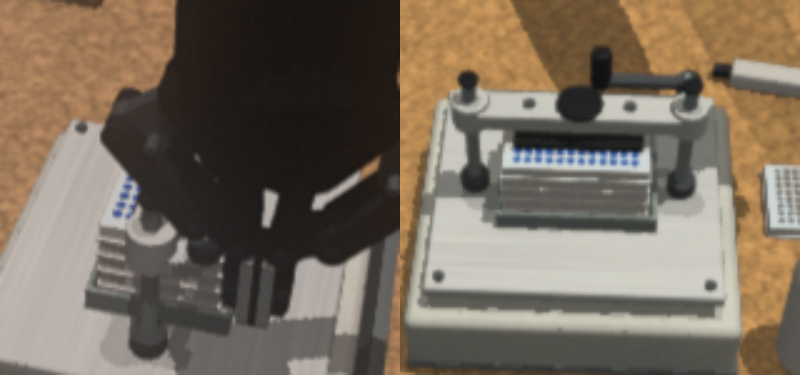

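Bar height is unchanged by the lever swing. Before signing off I'll refine the optical measurement of the spring compression.

Run:
```python
from h import *
from fit import *
r=least_squares(f,[.6,.08,0,0,0,.05,0,0],loss='soft_l1').x
for x,nm in((.015,'bar'),(.022,'pad')):
  P=np.array([r[0]+x,r[1],.2]); 
  print(nm,'mm/px',[15/(proj(A,P-[0,0,d+.015])-proj(A,P-[0,0,d]))[1].round(3) for d in(0,.005)])
def edges(k):
  g=cv2.imread(f'pics/scene{k}.png').astype(float).mean(2); O=[]
  for c in list(range(314,350)):
    p=g[:,c]
    # pad-bottom-up: find bar edge = first fall through 50 below row 212, staying dark
    b=next((i+(p[i]-50)/(p[i]-p[i+1]) for i in range(212,228) if p[i]>=50>p[i+1]),np.nan)
    i0=int(b)+2 if b==b else 0
    t=next((i+(26.5-p[i])/(p[i+1]-p[i]) for i in range(i0,i0+8) if p[i]<26.5<=p[i+1]),np.nan)
    u=next((i+(p[i]-120)/(p[i]-p[i+1]) for i in range(206,224) if p[i]>=120>p[i+1]),np.nan)
    O.append((u,b,t))
  return np.array(O)
E={k:edges(k) for k in(0,1,2,3,4,7)}
for k in(1,2,3,4,7): d=E[k]-E[0]; print(k,np.round(np.nanmedian(d,0),2),np.round(np.nanmean(d,0),2),np.round(np.nanstd(d,0),2))
```

```text
bar mm/px [np.float64(3.096614368290669), np.float64(3.119800332778702)]
pad mm/px [np.float64(3.100454733360893), np.float64(3.123698458975427)]
1 [-0.17  0.02  0.05] [-0.17  0.02  0.71] [0.01 0.03 1.44]
2 [4.89 4.99 5.08] [2.38 4.97 5.94] [3.86 0.09 1.69]
3 [-4.49  6.04  5.05] [-0.05  6.07  5.95] [5.25 0.09 1.75]
4 [6.39 6.37 4.89] [2.79 6.36 4.84] [5.24 0.15 0.69]
7 [6.38 6.34 4.87] [6.05 6.34 4.88] [1.61 0.15 0.64]
```

```bash
python3 -c "
from plant import *
s=get_state();print(s['time'],s['contact_force'],s['dq'].round(3));print(sign_off())"
```

```text
14.7 [ 0.04854962 -0.41047339  0.11030824] [-0.05  -0.015  0.016 -0.011  0.008 -0.005]
the job is handed in; nothing more can be done
None
```

I pressed the bar down about 19 mm and swung the lever to its closed stop. I then backed the arm clear and signed off at 14.7 s.

**Bar and pad:** The pad met the stack after about 14 mm of bar travel. I took the springs up about 5 mm from there, out of their 10 mm of stroke.
- The settled pressing force was 9.8 N, against about 4.6 N of collar friction, which gives about 5 N on the springs.
- Comparing camera images before and after gives about 4.6 mm of compression. A first, coarser reading of the same images gave only 3 to 3.5 mm. I measured it again over many columns of the image, and that agreed with the force and arm position.

**Lever:** At the stop the force rose to about 11 N with no further movement. The wrist and scene views show the lever parallel to the bar.

**Last checks:** The bar height was the same before and after the lever swing, to within 0.1 mm. The plates looked undisturbed in the scene view. I steered clear of the flask, wash bottle and spare plate throughout, but I didn't measure their positions afterwards. The arm was clear of everything and read essentially zero force at sign-off.

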